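# Hold a transformer against the sprung contact plate of a test fixture

### The job

The transformer standing in the test fixture has failed: drop it into the grey reject box. Then take the good transformer from the black rubber pad, stand it on the fixture's bed with its terminal strip square and centred against the spring-loaded contact plate, and push the plate back about half-way (about 12 N), never all the way to its back stop. Finish while still holding it there with that steady push, so that a colleague can screw it down; leave the other things on the bench where they are.

Things in the scene. Friction and masses are not known exactly. Their poses are not given: they have to be found in the camera images.
- failed_mid (a point): Centre (19 mm above its underside) of the failed transformer, which stands on the fixture's bed, short of the contact plate. It looks exactly like the good one, same size; only the place tells them apart. Axes as for the good one.
- good_mid (a point): Centre (19 mm above the underside) of the good transformer, loose, 0.28 kg, upright on the rubber pad. Dark steel block 32 mm along x, 46 mm along y (flat sides, the width to grip), 38 mm high (z); a yellow coil, 30 mm wide and 26 mm high, sticks out to x = -26 and +26 mm. Black terminal strip with brass terminals (40 mm wide, 16 mm high) on the +x side only, outer face at x = 32 mm.
- good_strip (a point): Middle of the outer face of the good transformer's terminal strip: 32 mm along the transformer's +x from its centre, at the same height.
- fixture: Aluminium test fixture, fixed. Origin on the bench surface; x is the push direction, towards the contact plate; z up. Flat bed 12 mm thick, from x = -75 to +85 mm, 55 mm either way along y; no side rails. The contact plate's front face is at x = 30 mm when free; a fixed backing block behind it, x = 62 to 78 mm, is 90 mm wide and 52 mm high above the bench.
- plate_face (a point): Middle of the front face of the contact plate (a grey upright plate 60 mm wide, 8 mm thick, 15 to 45 mm above the bench): 31 mm above the bench, the height of the terminal strip's middle when the transformer stands on the bed. It moves with the plate. Axes as the fixture's.
- plate (a joint): Travel of the sprung contact plate along the fixture's +x, in m: 0 free (out), 0.024 at its back stop; half-way is 0.012. The spring pushes back with 3.5 N at 0 and 0.7 N more per mm: 11.9 N half-way, 20 N at the stop.
- pad: Black rubber pad, fixed, 180 x 160 mm, 6 mm thick; origin at the centre of its underside, on the bench. The good transformer and a copper choke lie on it.
- reject_box: Open grey plastic reject box, fixed, 170 mm (x) by 140 mm (y), 70 mm high, walls and floor about 4 mm; origin at the centre of its underside, on the bench. A small scrap ring lies in it.
- choke_at (a point): Copper ring choke, 40 mm across, 16 mm high, on the pad beyond the good transformer; leave it. Point at its centre.
- capacitor_at (a point): Black capacitor can, 36 mm across, 60 mm high, upright, towards the far side of the bench; leave it. Point half-way up.
- screwdriver_at (a point): Black-handled screwdriver lying crosswise beyond the fixture; leave it. Point at its handle.
- spool_at (a point): Steel wire spool, 60 mm across, 40 mm high, upright, towards the far side of the bench; leave it. Point half-way up.
- multimeter_at (a point): Black hand multimeter, 150 x 75 x 38 mm, lying on its back towards the far right of the bench; leave it. Point at its centre.
Not all that is in view belongs to the job. Leave any green or red look-alike of the fixture alone.

How it is judged (in metres and radians):
On the way, in this order (a step that is already met when the one before it is completed fails the run):
1. the failed transformer lies in the reject box, let go (x of failed_mid in the frame of reject_box between -0.082 and 0.082 m and y of failed_mid in the frame of reject_box between -0.067 and 0.067 m and z of failed_mid in the frame of reject_box below 0.06 m and contact force between failed and the fingers below 0.1 N), for 0.2 s.
2. the good transformer is pressed against the contact plate within the band (value of joint plate between 0.007 and 0.017 m and contact force between good and plate between 7 and 17 N and horizontal distance between good_strip and plate_face below 0.01 m and z of good_mid in the frame of fixture between 0.027 and 0.038 m and angle between good_mid's own z axis and vertical below 0.12 rad and angle between the x axis of good_mid and the x axis of fixture, either way round below 0.12 rad and (contact force between good and the fingers above 1 N or contact force between good and the arm above 1 N)), for 0.3 s.
At the end, for the whole second after the job is handed in: Failed transformer at rest in the reject box; robot still holding the good one at rest on the bed (within 7 mm), upright and square within 0.12 rad, strip within 10 mm of the plate's middle, pressing the plate with 7 to 17 N and 7 to 17 mm in (all of step 1 and all of step 2 and linear speed of failed below 0.02 m/s and linear speed of good below 0.01 m/s and velocity of joint plate between -0.005 and 0.005 m/s); the arm keeps its last pose, push and grip.
It fails at once if the contact plate is driven to its back stop (value of joint plate above 0.0225 m).
It fails at once if another thing on the bench is shifted by more than 40 mm (distance of any of choke_at, capacitor_at, screwdriver_at, spool_at, multimeter_at from where it was at the start of the episode above 0.04 m).
It also fails if it takes over 58 s, if anything falls off the work surface, if the arm or the gripper's body presses on something with over 40 N, if the wrist force passes 120 N, or if a joint passes its speed limit or range.

### The arm

A 7-joint arm with a two-finger parallel gripper is mounted at the origin on the work surface. World frame = base frame: x ahead of the robot, y to its left, z up, the work surface at z = 0. Lengths are in mm, angles in rad, forces in N, time in s.
With the tool pointing down it reaches from about 350 to 900 mm from the base axis. Payload 8.1 kg.
Tool frame: the origin (TCP) lies at the very end of the fingers, on their centre line; the grasp point (between the pads) lies ctrl.grasp_offset behind it (ctrl.grasp_offset is the distance from the TCP to the grasp point, in mm); z points along the fingers, y is the direction in which the jaws open and shut (so a half turn about z gives the same grasp; the last joint's range is limited). The gripper opens to 92 mm and grips with 3 to 60 N. Pads are 19 mm wide; open, the fingers measure 130 mm over their backs; the gripper's body (75 mm by 190 mm) begins 47 mm behind the grasp point.
Start: joints at [1.229, 0.434, 0.025, 1.573, -0.012, 1.134, -0.075], TCP at [147.81, -607.284, 226.742] pointing down, gripper open.
Joint ranges: [-2.62, 2.62], [-0.44, 2.09], [-1.27, 1.32], [0.08, 2.57], [-1.32, 4.46], [0.12, 2], [-2.74, 2.74]. Speed limits (rad/s): [2.22, 2.22, 3.01, 3.01, 3.14, 3.14, 3.14].

### API

Orientations are given as [roll, pitch, yaw] about the fixed x, y, z axes, in that order (R = Rz(yaw) Ry(pitch) Rx(roll)).
In Python, from station import ctrl gives the robot as it stands.
- The arm moves only by the shell command python3 -m pendant 'ROWS' [FORCE]. ROWS is JSON, a list that holds one entry, the list of rows, each a list of 5 numbers: the shift along the world's x, y, z in units of 30 mm (1.0 is 30 mm), then the turn about the world's z in units of 10 degrees (1.0 is 10 degrees), then the finger opening in mm, from 0 to 91.8. A call has 1 to 12 rows; each row is the pose to reach, as a shift and turn from the pose commanded when the call began; what a row does not reach only later rows make up. A row lasts 1/8 s, in which the tool goes at most 62.5 mm and 10.7 degrees, less where a joint would pass 70% of its speed; a pose out of reach is approached as far as the arm can. A call with a gripper value outside its range is refused whole. The fingers move at their own pace and stop on an object; FORCE is the grip in N (left out, the last holds). Time passes only in rows, so rows that repeat a pose let the fingers close. It gives the time, the measured TCP pose, the force and the opening at its end, in the units of the state.
- ctrl.read_state(): the state, without advancing time (a new reading comes with each control period).
- ctrl.read_camera(name): name is "scene" or "top" or "wrist"; returns a dict with "color" (384x512x3 uint8, red, green, blue), "camera_matrix" (3x3 intrinsics, pixels), "pose" (4x4, takes a point from camera to world coordinates); the wrist camera has in their place "T_tool_cam" (4x4, takes a point from camera to tool coordinates, whose origin is the TCP and whose axes are the flange's). Camera axes: x right, y down, z forward; pixel columns grow to the right and rows downward; lengths in mm; the calibration is good to about 2 mm. A picture is of the moment at which its call begins: read the wrist's pose just before it. There is no depth.
- ctrl.job_done(): hands the job in, once; it reports no verdict.
The state is a dict: "time": time; "joints": joint angles; "dq": joint speeds; "effort": joint torques, N m; "tool_pos": TCP position; "tool_rot": TCP orientation; "ft_force": force on the tool from outside, world axes, zero at the start; "ft_torque": the same for the moment, N m; "grip_width": finger opening in mm.
Only numpy, scipy, OpenCV 4.12 (cv2) and the standard library are available. Lean on these libraries where they do the work, as an engineer would, in place of code of your own. Each camera call takes 0.05 s, during which the arm holds its last target.

## Working session

There is one attempt and no reset: what is moved stays moved. The work goes in short steps, Python scripts to look and compute and a shell command to move; the robot and the scene stay as the last step left them, time stands still between calls to the robot, and variables do not carry over. Pictures are saved under pics/ and viewed, and the job is handed in when it is done.

```bash
ls; mkdir -p pics; python3 - <<'E'
from station import ctrl
import cv2
s=ctrl.read_state();print(s, ctrl.grasp_offset)
for n in("scene","top","wrist"):
    c=ctrl.read_camera(n);cv2.imwrite(f"pics/{n}0.png",c["color"][:,:,::-1])
    print(n,c["camera_matrix"].tolist(),(c.get("pose") if "pose" in c else c["T_tool_cam"]).tolist())
E
```

```text
pics
{'time': 0.0, 'joints': array([ 1.22942486,  0.435223  ,  0.02495998,  1.57408653, -0.01156624,
        1.13398539, -0.07510542]), 'dq': array([ 0.00072859,  0.00058163, -0.0002315 ,  0.00031435,  0.0010874 ,
       -0.00139403, -0.00077655]), 'effort': array([-6.02515483e-04, -6.67847085e+01,  9.85206105e-01, -3.14452708e+01,
       -6.01675990e-02,  4.29487287e-02,  1.59928377e-04]), 'tool_pos': array([ 147.64080247, -606.79483709,  225.94890099]), 'tool_rot': array([-3.14004357e+00,  1.66695632e-04,  2.38722571e-01]), 'ft_force': array([-0.38563715, -0.03211048, -1.33598121]), 'ft_torque': array([-0.02184435, -0.01312187,  0.01327203]), 'grip_width': 92.30199849875707} 18.8
scene [[364.33076748468443, 0.0, 258.225208032537], [0.0, 364.33076748468443, 191.9062215312267], [0.0, 0.0, 1.0]] [[-0.43121837930200146, 0.7542981867056628, -0.4950605567854339, 1025.7684275344368], [0.9021712149480635, 0.3676163443770597, -0.22571070481034244, 129.2464869442571], [0.011739176772234567, -0.5439599883074082, -0.8390290357605714, 949.3029556837982], [0.0, 0.0, 0.0, 1.0]]
top [[355.46384648136444, 0.0, 251.0067557658745], [0.0, 355.46384648136444, 196.06213364334334], [0.0, 0.0, 1.0]] [[0.00847627306677483, -0.9823339187761014, 0.1869444431291971, 266.4422192340858], [-0.9998844303341353, -0.010685681286145186, -0.010813981266538899, -81.64946946848109], [0.01262056933262499, -0.1868311757642152, -0.9823109655258266, 1175.8701859831135], [0.0, 0.0, 0.0, 1.0]]
wrist [[277.5845984842425, 0.0, 253.76129079268372], [0.0, 277.5845984842425, 189.20554185650482], [0.0, 0.0, 1.0]] [[0.000387323834805559, -0.9697556652538405, -0.24407744608694698, 64.31533668311287], [0.9999996256001245, 0.0005644786708478539, -0.0006558684620174089, 0.060712893093839426], [0.0007738086690536741, -0.2440771006708939, 0.9697555208134845, -156.81156102565802], [0.0, 0.0, 0.0, 1.0]]
```

View pics/scene0.png

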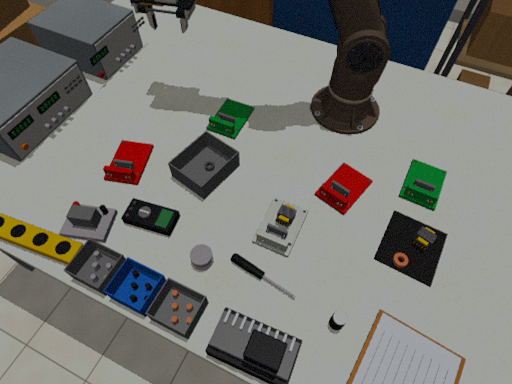

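View pics/top0.png

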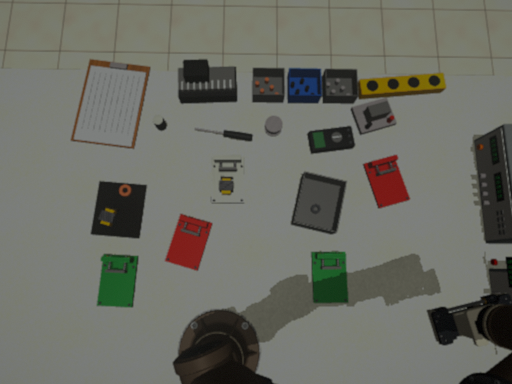

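View pics/wrist0.png

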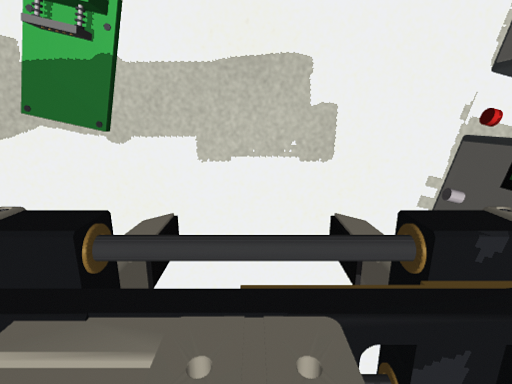

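The scene picture shows the real (aluminium) fixture at about (282,225), the pad at (411,247) and the box at (204,165). In the top picture the fixture is at (227,180) with its plate at the upper end. The good transformer is at (107,216), the choke at (125,190), and the box at (319,203). Next I'll enlarge these areas.

```bash
cat > h.py <<'E'
import numpy as np, cv2
from station import ctrl
from scipy.spatial.transform import Rotation as R
def cam(n):
    s=ctrl.read_state(); c=ctrl.read_camera(n)
    if n=="wrist":
        T=np.eye(4);T[:3,:3]=R.from_euler('xyz',s["tool_rot"]).as_matrix();T[:3,3]=s["tool_pos"]
        P=T@c["T_tool_cam"]
    else: P=c["pose"]
    return c["color"],np.array(c["camera_matrix"]),np.array(P)
def ray(K,P,uv):
    d=P[:3,:3]@np.linalg.inv(K)@np.array([uv[0],uv[1],1.]);return P[:3,3],d/np.linalg.norm(d)
def onz(K,P,uv,z):
    o,d=ray(K,P,uv);return o+d*(z-o[2])/d[2]
def two(r1,r2):
    (o1,d1),(o2,d2)=r1,r2
    t=np.linalg.lstsq(np.c_[d1,-d2],o2-o1,rcond=None)[0]
    a,b=o1+t[0]*d1,o2+t[1]*d2;return (a+b)/2,np.linalg.norm(a-b)
def proj(K,P,X):
    p=K@(P[:3,:3].T@(np.asarray(X,float)-P[:3,3]));return p[:2]/p[2]
E
python3 - <<'E'
from h import *
a=cv2.imread("pics/top0.png");b=cv2.imread("pics/scene0.png")
def z(i,x,y,w,h,n):cv2.imwrite(n,cv2.resize(i[y:y+h,x:x+w],None,fx=5,fy=5,interpolation=cv2.INTER_CUBIC))
z(a,85,140,160,110,"pics/topz.png")
z(b,245,185,80,80,"pics/scz1.png"); z(b,370,205,80,80,"pics/scz2.png")
i=np.hstack([cv2.imread("pics/scz1.png"),cv2.imread("pics/scz2.png")]);cv2.imwrite("pics/scz.png",i)
c=ctrl.read_camera("top");K,P=np.array(c["camera_matrix"]),c["pose"]
for n,uv in dict(fix=(227,185),plate=(228,168),good=(107,216),choke=(125,190),box=(319,203),pad=(119,209)).items():print(n,onz(K,P,uv,20).round())
E
```

```text
fix [523. -14.  20.]
plate [581. -16.  20.]
good [415. 374.  20.]
choke [502. 322.  20.]
box [ 466. -319.   20.]
pad [439. 337.  20.]
```

View pics/topz.png

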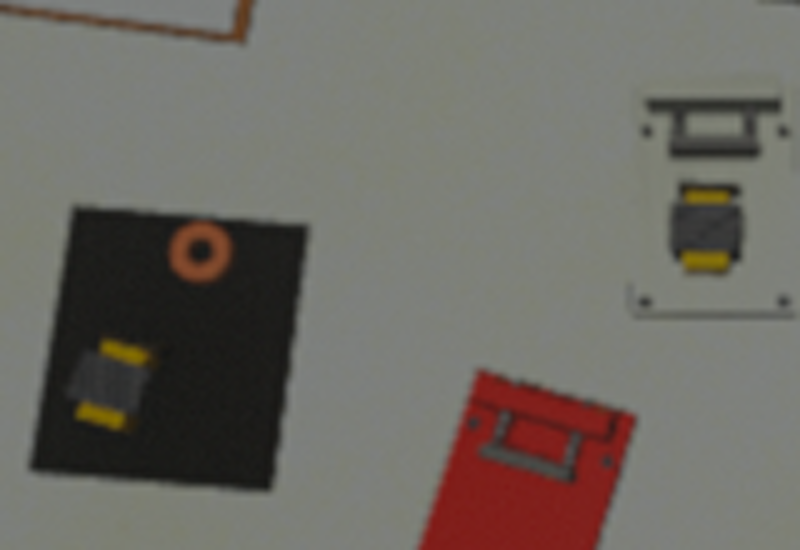

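View pics/scz.png

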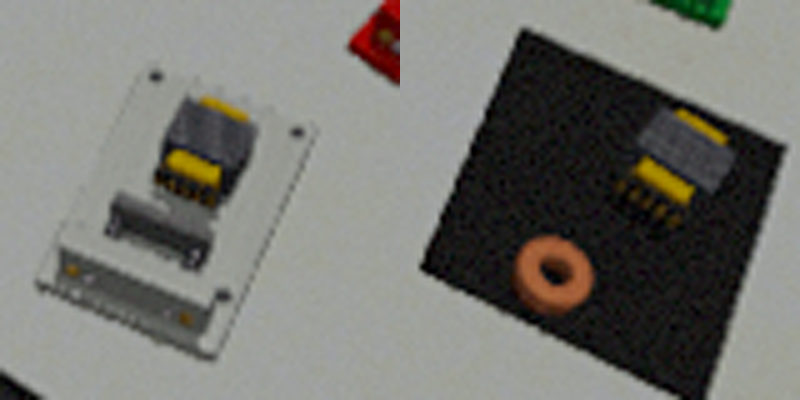

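```bash
python3 -m pendant '[[[5.2,9.9,0,-0.7,90],[10.4,19.8,0,-1.37,90],[10.4,19.8,0,-1.37,90],[10.4,19.8,0,-1.37,90],[10.4,19.8,0,-1.37,90],[10.4,19.8,0,-1.37,90],[10.4,19.8,0,-1.37,90],[10.4,19.8,0,-1.37,90],[10.4,19.8,0,-1.37,90],[10.4,19.8,0,-1.37,90],[10.4,19.8,0,-1.37,90],[10.4,19.8,0,-1.37,90]]]'
python3 - <<'E'
from h import *
c,K,P=cam("wrist");cv2.imwrite("pics/w1.png",c[:,:,::-1]);np.savez("w1.npz",K=K,P=P)
print(ctrl.read_state()["tool_pos"],ctrl.read_state()["tool_rot"])
E
```

```text
time: 1.7
tool_pos: [461.0, -9.5, 226.8]
tool_rot: [-3.14, -0.001, 0.006]
ft_force: [-2.0, -1.2, 0.3]
grip_width: 89.7
[460.01888581 -11.89466581 226.54605813] [-3.14121758e+00  4.10867246e-04  2.97639303e-03]
```

View pics/w1.png

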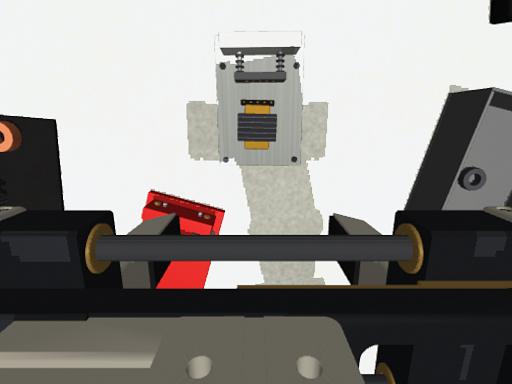

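The wrist picture shows the fixture at rows 32–165 and columns 217–302, almost square to the tool. The plate's top edge is near (260,75). The failed transformer's core is at (257,127) with its strip at (257,102).

```bash
python3 - <<'E'
from h import *
a=cv2.imread("pics/w1.png")
cv2.imwrite("pics/w1z.png",cv2.resize(a[25:175,205:315],None,fx=4,fy=4,interpolation=cv2.INTER_CUBIC))
E
```

```text
(no output)
```

View pics/w1z.png

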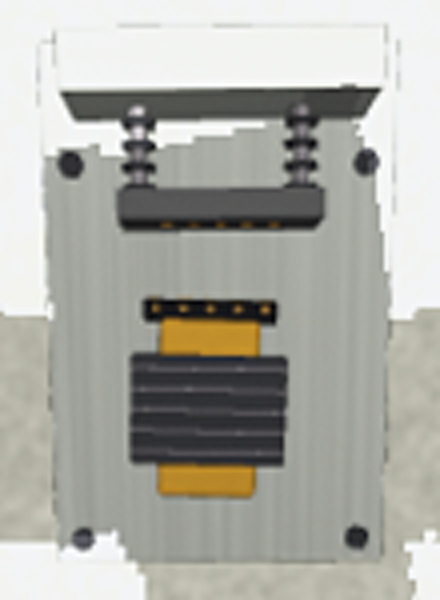

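```bash
python3 - <<'E'
from h import *
d=np.load("w1.npz");K,P=d["K"],d["P"]
def f(n,z,*zs):
    X=[onz(K,P,(205+(u+.5)/4-.5,25+(v+.5)/4-.5),z) for u,v in zs]
    m=np.mean(X,0);print(n,np.round(X,1)[:,:2].tolist(),"mean",m.round(1))
f("core top",50,(131,355),(287,356),(286,465),(131,463))
f("coil z44",44,(160,318),(260,321),(255,497),(158,496))
f("strip top z39 front",39,(144,298),(276,300))
f("plate top back",45,(120,187),(325,187)); f("plate top front",45,(118,221),(323,221))
f("screws",12,(70,163),(367,162),(82,538),(357,536))
f("backing top front edge",52,(58,90),(385,88))
f("backing top back",52,(55,28),(387,25))
f("bed near edge",12,(60,561),(380,561))
E
```

```text
core top [[532.0, 10.2], [532.0, -35.1], [500.7, -35.6], [501.0, 10.4]] mean [516.4 -12.5  50. ]
coil z44 [[542.6, 1.9], [541.9, -27.4], [490.6, -26.9], [490.7, 2.6]] mean [516.5 -12.4  44. ]
strip top z39 front [[548.5, 6.8], [548.2, -32.2]] mean [548.3 -12.7  39. ]
plate top back [[578.1, 13.2], [578.5, -45.0]] mean [578.3 -15.9  45. ]
plate top front [[569.1, 13.9], [569.4, -44.8]] mean [569.2 -15.5  45. ]
screws [[590.1, 30.9], [590.9, -61.3], [473.3, 29.4], [474.6, -63.0]] mean [532.2 -16.   12. ]
backing top front edge [[601.6, 29.4], [602.6, -59.8]] mean [602.1 -15.2  52. ]
backing top back [[616.9, 29.8], [618.1, -59.6]] mean [617.5 -14.9  52. ]
bed near edge [[465.5, 37.0], [466.2, -71.1]] mean [465.8 -17.1  12. ]
```

```bash
python3 - <<'E'
from h import *
d=np.load("w1.npz");K,P=d["K"],d["P"]
c,K2,P2=cam("scene");cv2.imwrite("pics/scene1.png",c[:,:,::-1])
def px(X):return proj(K2,P2,X).round(1)
for n,X in dict(c1=(532,10.2,50),c2=(532,-35,50),c3=(500.7,-35.6,50),c4=(501,10.4,50),p1=(569.2,14,45),p2=(569.2,-45,45),s1=(590,31,12),s2=(474,-63,12)).items():print(n,px(X),((px(X)-[245,185])*8).round())
a=c[185:260,245:320,::-1];cv2.imwrite("pics/s1z.png",cv2.resize(a,None,fx=8,fy=8,interpolation=cv2.INTER_CUBIC))
E
```

```text
c1 [292.  217.8] [376. 262.]
c2 [277.3 211.7] [258. 214.]
c3 [281.5 203.2] [292. 146.]
c4 [296.2 209.3] [410. 194.]
p1 [287.9 229.8] [343. 358.]
p2 [268.6 221.6] [189. 293.]
s1 [289.6 243.5] [357. 468.]
s2 [275.9 199.5] [247. 116.]
```

View pics/s1z.png

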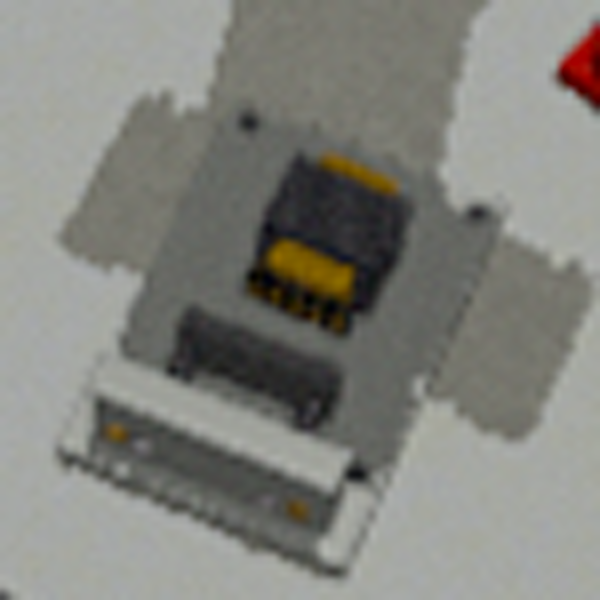

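```bash
python3 - <<'E'
from h import *
d=np.load("w1.npz");K,P=d["K"],d["P"]
_,K2,P2=cam("scene")
W=lambda u,v:(205+(u+.5)/4-.5,25+(v+.5)/4-.5)
S=lambda u,v:(245+(u+.5)/8-.5,185+(v+.5)/8-.5)
for n,a,b in [("c1",(131,355),(380,268)),("c2",(287,356),(265,222)),("c3",(286,465),(302,152)),("c4",(131,463),(411,200)),("screwFL",(70,163),(358,471)),("sNR",(357,536),(249,120)),("sNL",(82,538),(478,213)),("plateR back",(325,187),(190,310)),("plateL back",(120,187),(340,375))]:
    X,e=two(ray(K,P,W(*a)),ray(K2,P2,S(*b)));print(n,X.round(1),round(e,1))
E
```

```text
c1 [531.9  10.4  48.7] 0.4
c2 [531.9 -34.5  47.3] 1.6
c3 [500.4 -34.4  48.9] 2.6
c4 [501.1  10.2  48.3] 0.7
screwFL [590.2  30.5  12.2] 0.7
sNR [474.6 -63.2  12.3] 0.5
sNL [473.1  29.5  10. ] 0.3
plateR back [577.4 -43.4  50.7] 2.2
plateL back [577.2  13.7  49.3] 1.6
```

```bash
python3 -m pendant '[[[1.0,0.03,-1.5,0,90],[1.88,0.03,-3,0,90],[1.88,0.03,-4.8,0,90],[1.88,0.03,-6,0,90],[1.88,0.03,-6.85,0,90],[1.88,0.03,-6.85,0,90],[1.88,0.03,-6.85,0,44],[1.88,0.03,-6.85,0,40],[1.88,0.03,-6.85,0,40],[1.88,0.03,-6.85,0,40],[1.88,0.03,-6.85,0,40]]]' 45
python3 - <<'E'
from h import *
for n in("scene","wrist"):
    c,K,P=cam(n);cv2.imwrite(f"pics/{n}2.png",c[:,:,::-1])
print(ctrl.read_state()["grip_width"],ctrl.read_state()["tool_pos"])
a=cv2.imread("pics/scene2.png")[160:280,220:350];cv2.imwrite("pics/s2z.png",cv2.resize(a,None,fx=4,fy=4))
E
```

```text
time: 3.22
tool_pos: [516.3, -12.4, 21.5]
tool_rot: [3.142, -0.0, -0.0]
ft_force: [-0.9, -0.3, 2.5]
grip_width: 45.7
45.94878326978933 [516.33266219 -12.37954525  21.45747046]
```

View pics/s2z.png

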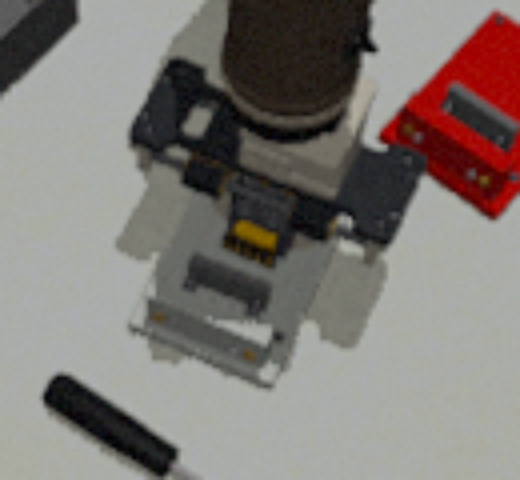

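View pics/wrist2.png

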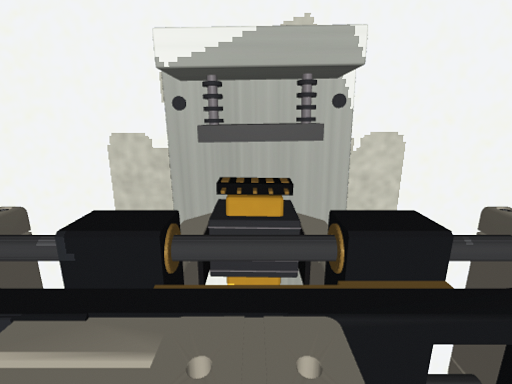

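The jaws closed on the flat sides at 46 mm, so the failed one is gripped. Next I'll measure the reject box.

```bash
python3 - <<'E'
from h import *
i=cv2.imread("pics/top0.png");cv2.imwrite("pics/boxz.png",cv2.resize(i[160:245,275:365],None,fx=6,fy=6,interpolation=cv2.INTER_CUBIC))
i=cv2.imread("pics/scene0.png");cv2.imwrite("pics/boxs.png",cv2.resize(i[125:205,160:250],None,fx=6,fy=6,interpolation=cv2.INTER_CUBIC))
E
```

```text
(no output)
```

View pics/boxz.png

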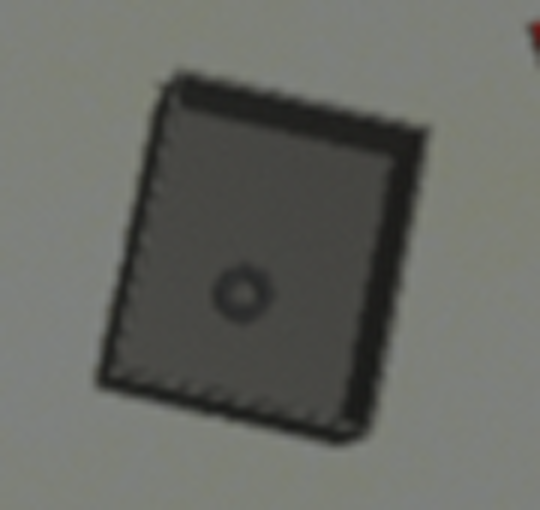

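View pics/boxs.png

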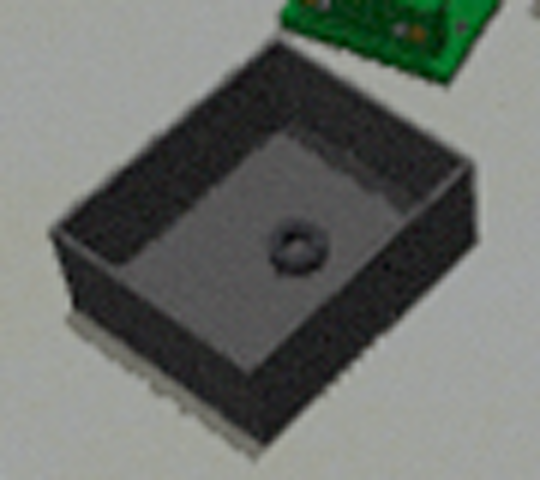

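```bash
python3 - <<'E'
from h import *
_,K,P=cam("top");_,K2,P2=cam("scene")
A=lambda u,v:(275+(u+.5)/6-.5,160+(v+.5)/6-.5)
B=lambda u,v:(160+(u+.5)/6-.5,125+(v+.5)/6-.5)
L=[]
for a,b in [((172,73),(250,375)),((430,130),(52,232)),((367,442),(280,38)),((98,385),(472,163))]:
    X,e=two(ray(K,P,A(*a)),ray(K2,P2,B(*b)));L.append(X);print(X.round(1),round(e,1),onz(K,P,A(*a),70).round(1))
m=np.mean(L,0);print(m)
v=L[0]-L[3]+L[1]-L[2];print("yaw",np.degrees(np.arctan2(v[1],v[0])))
d=(m[:2]-[459.8+56.4,-12.4])/30;print(d)
E
```

```text
[ 560.6 -263.8   63.8] 3.5 [ 558.3 -261.1   70. ]
[ 529.8 -399.9   64.2] 0.6 [ 528.5 -398.5   70. ]
[ 363.  -361.9   62. ] 2.3 [ 361.9 -358.8   70. ]
[ 392.9 -225.3   61. ] 10.2 [ 390.2 -219.3   70. ]
[ 461.55658743 -312.71188524   62.74777366]
yaw -12.870842701742092
[ -1.82144709 -10.01039617]
```

```bash
python3 -m pendant '[[[0,0,1.5,0,40],[0,0,3.2,0,40],[-0.1,-1.5,4.2,0,40],[-0.3,-3.4,4.4,-0.5,40],[-0.6,-5.4,4.4,-1,40],[-0.8,-7.4,4.4,-1.3,40],[-0.88,-9.2,4.4,-1.3,40],[-0.88,-10.16,4.2,-1.3,40],[-0.88,-10.16,4,-1.3,40],[-0.88,-10.16,4,-1.3,40]]]' 45
python3 - <<'E'
from h import *
for n in("scene","wrist"):
    c,K,P=cam(n);cv2.imwrite(f"pics/{n}3.png",c[:,:,::-1])
E
```

```text
time: 4.68
tool_pos: [489.3, -315.8, 140.2]
tool_rot: [-3.14, 0.002, -0.227]
ft_force: [0.3, 0.6, -1.8]
grip_width: 45.6
```

View pics/scene3.png

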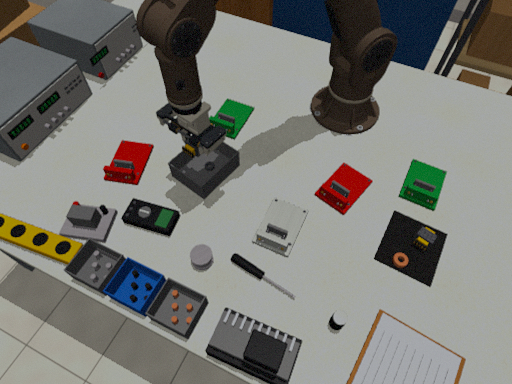

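View pics/wrist3.png

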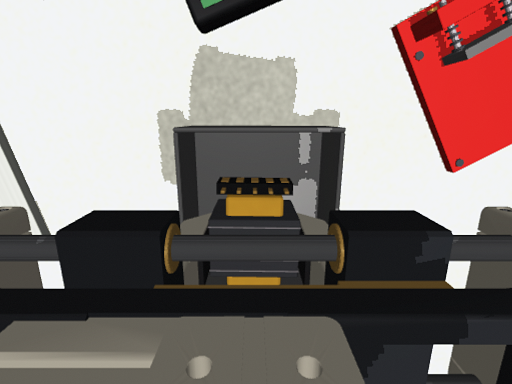

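The transformer is held over the box and lies between the side walls (wrist columns 175–345). Now I'll lower it and let go with a modest opening.

```bash
python3 -m pendant '[[[0,0,-1.5,0,40],[0,0,-2.7,0,40],[0,0,-3.6,0,40],[0,0,-3.8,0,40],[0,0,-3.8,0,60],[0,0,-3.8,0,62],[0,0,-3.8,0,62],[0,0,-2,0,62],[0,0,0,0,62],[0,0,1.5,0,62],[0,0,1.5,0,62]]]' 45
python3 - <<'E'
from h import *
for n in("scene","wrist"):
    c,K,P=cam(n);cv2.imwrite(f"pics/{n}4.png",c[:,:,::-1])
E
```

```text
time: 6.15
tool_pos: [492.1, -318.4, 191.1]
tool_rot: [3.139, -0.008, -0.228]
ft_force: [-0.4, 0.2, -0.7]
grip_width: 62.4
```

View pics/scene4.png

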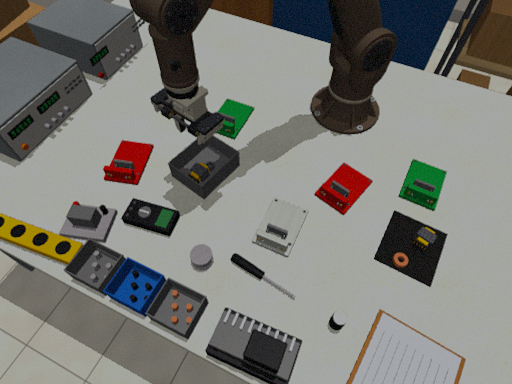

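View pics/wrist4.png

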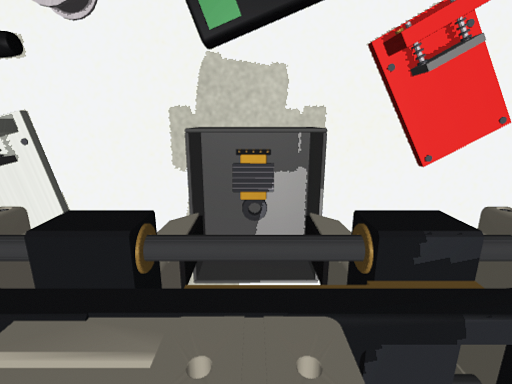

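The failed transformer lies upright in the box at wrist (253,175) and the jaws are clear of it. Now I'll go and look at the good one.

```bash
python3 -m pendant '[[[-1,2,0.7,0,90],[-2,6,1.3,0,90],[-2,10,1.3,0,90],[-3,14,1.3,0,90],[-4.6,18,1.3,0,90],[-4.6,23.6,1.3,-0.2,90],[-4.6,23.6,1.3,-0.2,90],[-4.6,23.6,1.3,-0.2,90],[-4.6,23.6,1.3,-0.2,90],[-4.6,23.6,1.3,-0.2,90],[-4.6,23.6,1.3,-0.2,90],[-4.6,23.6,1.3,-0.2,90]]]'
python3 -m pendant '[[[0,0,0,0,90],[0,0,0,0,90],[0,0,0,0,90]]]'
python3 - <<'E'
from h import *
c,K,P=cam("wrist");cv2.imwrite("pics/w5.png",c[:,:,::-1]);np.savez("w5.npz",K=K,P=P)
s=ctrl.read_state();print(s["tool_pos"],s["tool_rot"])
E
```

```text
time: 7.75
tool_pos: [362.2, 331.5, 221.0]
tool_rot: [3.136, 0.007, -0.263]
ft_force: [0.7, 0.5, 0.2]
grip_width: 90.0
time: 8.12
tool_pos: [363.5, 329.6, 222.2]
tool_rot: [3.137, 0.006, -0.266]
ft_force: [-0.3, -0.2, -0.2]
grip_width: 90.0
[363.66835364 329.59126562 222.32984637] [ 3.13784594  0.00616555 -0.26628561]
```

View pics/w5.png

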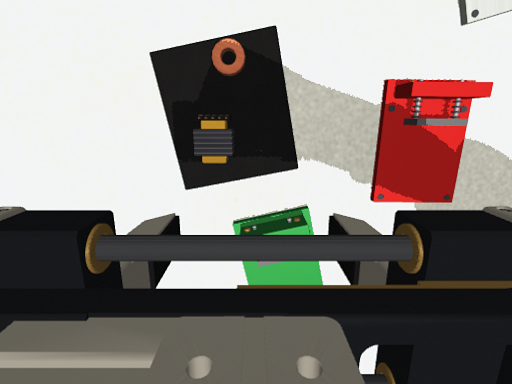

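```bash
python3 - <<'E'
from h import *
a=cv2.imread("pics/w5.png")[100:180,165:265];cv2.imwrite("pics/w5z.png",cv2.resize(cv2.convertScaleAbs(a,alpha=1.5),None,fx=7,fy=7,interpolation=cv2.INTER_CUBIC))
a=cv2.imread("pics/scene4.png")[215:275,385:445];cv2.imwrite("pics/s5z.png",cv2.resize(cv2.convertScaleAbs(a,alpha=1.5),None,fx=9,fy=9,interpolation=cv2.INTER_CUBIC))
E
```

```text
(no output)
```

View pics/w5z.png

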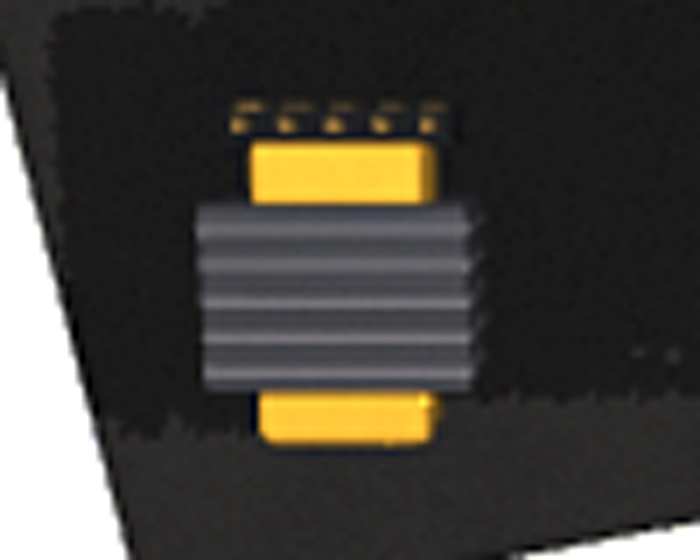

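View pics/s5z.png

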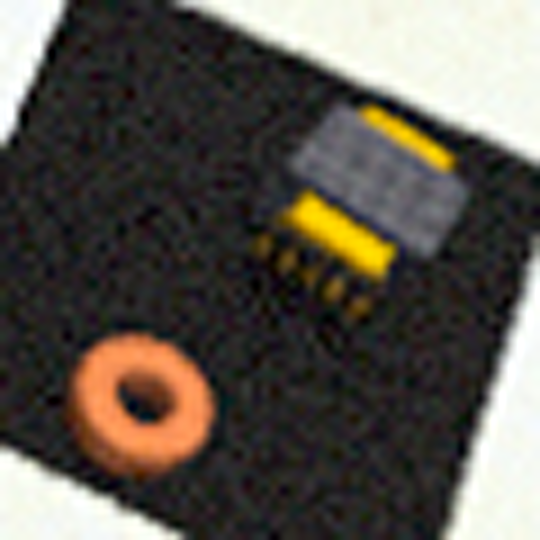

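```bash
python3 - <<'E'
from h import *
d=np.load("w5.npz");K,P=d["K"],d["P"];_,K2,P2=cam("scene")
W=lambda u,v:(165+(u+.5)/7-.5,100+(v+.5)/7-.5)
S=lambda u,v:(385+(u+.5)/9-.5,215+(v+.5)/9-.5)
Q=[]
for a,b in [((196,206),(433,256)),((468,206),(290,160)),((472,390),(343,103)),((205,390),(470,188))]:
    X,e=two(ray(K,P,W(*a)),ray(K2,P2,S(*b)));q=onz(K,P,W(*a),44);Q.append(q);print(X.round(1),round(e,1),q.round(1))
Q=np.array(Q);m=Q.mean(0);v=Q[0]-Q[1]+Q[3]-Q[2];v2=Q[0]-Q[3]+Q[1]-Q[2]
print(m,np.arctan2(-v[0],v[1]),np.arctan2(v2[1],v2[0]),np.linalg.norm(v)/2,np.linalg.norm(v2)/2)
f=np.mean([onz(K,P,W(250,143),38),onz(K,P,W(425,143),38),onz(K,P,W(258,443),38),onz(K,P,W(433,443),38)],0);print("coil",f)
s=ctrl.read_state();print((m[:2]-s["tool_pos"][:2])/30,s["tool_pos"],s["tool_rot"])
E
```

```text
[432.6 385.2  43.5] 1.4 [432.5 384.4  44. ]
[420.4 339.7  45.4] 1.0 [420.5 340.3  44. ]
[390.6 349.6  41.9] 2.1 [390.5 348.4  44. ]
[402.4 393.1  40.7] 0.9 [402.6 392.7  44. ]
[411.54541901 366.44919422  44.        ] -0.26584472729898784 -0.2671184226107441 45.87226878977717 31.009896324360746
coil [411.51464296 366.20432418  38.        ]
[1.59354591 1.22445419] [363.73904159 329.7155684  222.45125686] [ 3.1381504   0.00606687 -0.26637811]
```

```bash
python3 -m pendant '[[[0.8,0.6,-1.3,0,90],[1.6,1.22,-3,0,90],[1.6,1.22,-4.8,0,90],[1.6,1.22,-6.2,0,90],[1.6,1.22,-6.95,0,90],[1.6,1.22,-6.95,0,90],[1.6,1.22,-6.95,0,44],[1.6,1.22,-6.95,0,40],[1.6,1.22,-6.95,0,40],[1.6,1.22,-6.95,0,40],[1.6,1.22,-6.95,0,40]]]' 50
python3 - <<'E'
from h import *
for n in("scene","wrist"):
    c,K,P=cam(n);cv2.imwrite(f"pics/{n}6.png",c[:,:,::-1])
E
```

```text
time: 9.6
tool_pos: [410.9, 367.8, 14.3]
tool_rot: [3.138, 0.006, -0.263]
ft_force: [-0.3, 0.1, 2.1]
grip_width: 45.6
```

View pics/wrist6.png

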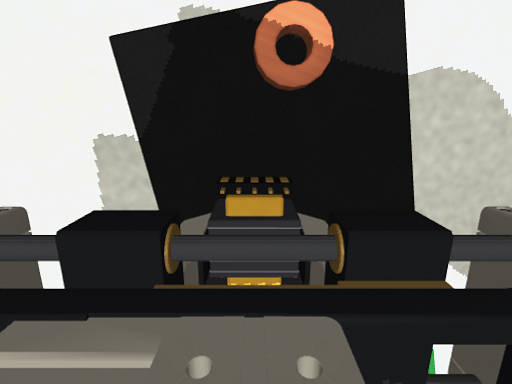

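The good one is gripped at 45.6 mm, square in the jaws, with the choke clear at wrist (293,46). Next I'll lift it and carry it to short of the plate.

```bash
python3 -m pendant '[[[0,0,1.5,0,40],[0,0,3,0,40],[0.3,-1.5,4,0.2,40],[0.9,-3.4,4,0.6,40],[1.5,-5.4,4,1.2,40],[2.2,-7.4,4,1.58,40],[2.9,-9.4,4,1.58,40],[3.47,-11.4,4,1.58,40],[3.47,-12.76,3.2,1.58,40],[3.47,-12.76,2.2,1.58,40],[3.47,-12.76,2.2,1.58,40],[3.47,-12.76,2.2,1.58,40]]]' 50
python3 - <<'E'
from h import *
s=ctrl.read_state();print(s["tool_pos"],s["tool_rot"])
c,K,P=cam("wrist");cv2.imwrite("pics/w7.png",c[:,:,::-1]);np.savez("w7.npz",K=K,P=P)
c,K,P=cam("scene");cv2.imwrite("pics/scene7.png",c[:,:,::-1])
E
```

```text
time: 11.2
tool_pos: [515.3, -14.1, 80.7]
tool_rot: [3.139, 0.006, 0.014]
ft_force: [0.5, 0.8, -2.8]
grip_width: 46.0
[515.27021337 -14.05364257  80.66028818] [3.13891935 0.00574732 0.01373693]
```

View pics/w7.png

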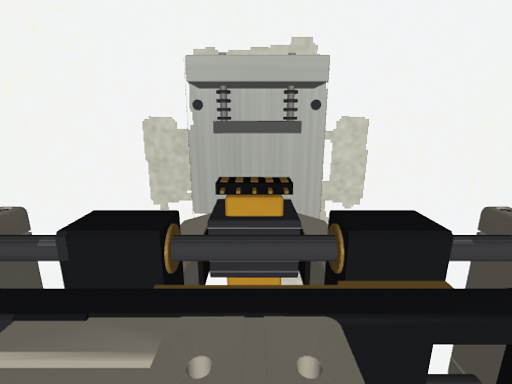

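```bash
python3 - <<'E'
from h import *
d=np.load("w7.npz");K,P=d["K"],d["P"]
a=cv2.imread("pics/w7.png");cv2.imwrite("pics/w7z.png",cv2.resize(a[45:220,180:340],None,fx=4,fy=4,interpolation=cv2.INTER_CUBIC)[:600])
g=cv2.cvtColor(a,cv2.COLOR_BGR2GRAY);print(g[127,205:310]);print(g[188,208:300])
E
```

```text
[165 165 168 167 163 162 162 168 106  78  80  81  81  80  81  81  81  81
  80  82  81  80  80  81  81  81  80  81  82  81  81  81  82  82  82  81
  81  82  81  83  82  81  83  81  82  81  82  82  82  82  81  82  82  82
  81  81  81  82  82  81  82  82  82  81  81  81  82  81  82  82  82  81
  82  82  82  82  81  81  80  81  81  81  81  80  81  81  81  81  80  80
  81  81  81  81  79  75 130 160 164 164 166 167 167 164 160]
[161 161 161 158 157 158 165  94  25  15  16  15  30  61  68  70  67  30
  15  17  15  16  16  17  17  15  15  13  30  62  69  70  48  23  15  16
  17  17  16  17  16  17  15  15  47  66  69  70  34  14  16  16  16  17
  17  17  16  15  16  22  61  69  68  55  27  14  14  17  15  17  18  15
  16  15  14  44  66  68  70  48  21  14  15  12  35 146 163 160 159 157
 158 159]
```

View pics/w7z.png

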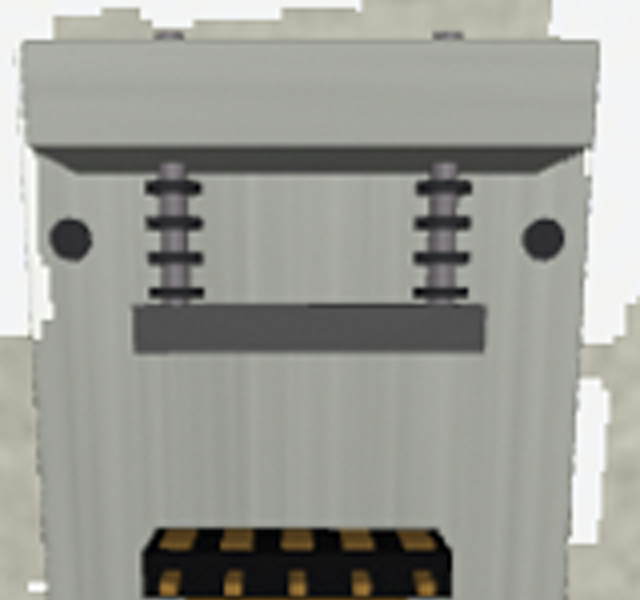

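```bash
python3 - <<'E'
from h import *
d=np.load("w7.npz");K,P=d["K"],d["P"]
A=lambda u,v:(180+(u+.5)/4-.5,45+(v+.5)/4-.5)
for n,z,l in [("strip",99.4,[(143,552),(452,552)]),("plate front",45,[(134,352),(485,352)]),("plate back",45,[(134,305),(485,305)]),("screws",12,[(71,239),(543,239)]),("backing front",52,[(30,147),(590,147)])]:
    X=np.array([onz(K,P,A(*q),z) for q in l]);print(n,X.round(1)[:,:2].tolist(),X.mean(0).round(1))
print(P[:3,3])
E
```

```text
strip [[548.2, 5.8], [548.7, -33.5]] [548.5 -13.8  99.4]
plate front [[570.3, 14.1], [571.1, -45.5]] [570.7 -15.7  45. ]
plate back [[578.0, 13.9], [578.8, -45.1]] [578.4 -15.6  45. ]
screws [[589.8, 30.5], [591.1, -61.1]] [590.5 -15.3  12. ]
backing front [[601.9, 28.6], [603.1, -59.0]] [602.5 -15.2  52. ]
[580.51971487 -12.9980716  237.09416485]
```

```bash
python3 -m pendant '[[[0,-0.05,-0.8,0,40],[0,-0.05,-1.5,0,40],[0,-0.05,-1.85,0,40],[0,-0.05,-1.95,0,40],[0,-0.05,-1.98,0,40],[0,-0.05,-1.98,0,40]]]' 50
python3 -m pendant '[[[0.2,0,0,0,40],[0.4,0,0,0,40],[0.55,0,0,0,40],[0.65,0,0,0,40],[0.75,0,0,0,40],[0.8,0,0,0,40],[0.8,0,0,0,40]]]' 50
python3 - <<'E'
from h import *
s=ctrl.read_state();print(s["tool_pos"],s["tool_rot"],s["ft_force"])
c,K,P=cam("wrist");cv2.imwrite("pics/w8.png",c[:,:,::-1]);np.savez("w8.npz",K=K,P=P)
E
```

```text
time: 12.05
tool_pos: [515.5, -16.4, 21.3]
tool_rot: [3.139, 0.005, 0.012]
ft_force: [0.5, -0.2, -4.3]
grip_width: 45.8
time: 12.92
tool_pos: [538.1, -16.5, 20.4]
tool_rot: [3.138, 0.008, 0.012]
ft_force: [-4.0, 1.3, -1.9]
grip_width: 45.6
[538.07662008 -16.48564538  20.43039184] [3.13841639 0.00762895 0.01247415] [-3.96786826  1.34042719 -1.91019245]
```

View pics/w8.png

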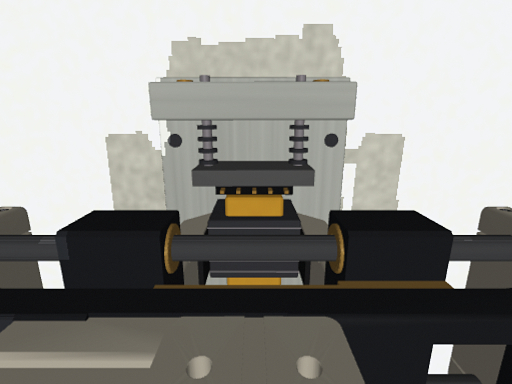

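The strip touches the plate and Fx is about -4 N. Both are centred at column 253.5 (plate 193–314, strip 216–291). I'll push in steps.

```bash
python3 -m pendant '[[[0.1,0,0,0,40],[0.2,0,0,0,40],[0.2,0,0,0,40],[0.2,0,0,0,40]]]' 50; python3 -m pendant '[[[0.06,0,0,0,40],[0.13,0,0,0,40],[0.13,0,0,0,40],[0.13,0,0,0,40],[0.13,0,0,0,40]]]' 50
python3 - <<'E'
from h import *
s=ctrl.read_state();print(s["tool_pos"],s["tool_rot"],s["ft_force"])
c,K,P=cam("wrist");cv2.imwrite("pics/w9.png",c[:,:,::-1]);np.savez("w9.npz",K=K,P=P)
c,K,P=cam("scene");cv2.imwrite("pics/scene9.png",c[:,:,::-1])
E
```

```text
time: 13.48
tool_pos: [543.4, -16.4, 20.4]
tool_rot: [3.138, 0.009, 0.013]
ft_force: [-6.1, 0.3, -0.2]
grip_width: 45.6
time: 14.1
tool_pos: [546.4, -16.4, 20.4]
tool_rot: [3.138, 0.01, 0.013]
ft_force: [-10.6, 0.5, 3.2]
grip_width: 45.8
[546.37983384 -16.38448231  20.35871213] [3.13841323 0.01049674 0.01269683] [-10.56493507   0.4731207    3.21271006]
```

View pics/w9.png

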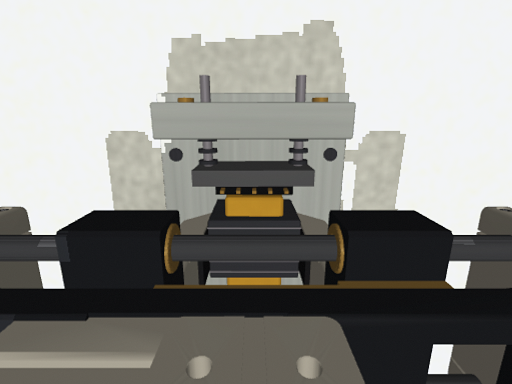

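```bash
python3 - <<'E'
from h import *
for n in "w8","w9":
    d=np.load(n+".npz");K,P=d["K"],d["P"];g=cv2.cvtColor(cv2.imread(f"pics/{n}.png"),cv2.COLOR_BGR2GRAY)
    print(n,"col 254",g[90:200,254].tolist())
    for r in (170,171,185.5,186.5):print(r,onz(K,P,(254,r),45).round(1))
E
sleep 0.1; python3 - <<'E'
from h import *
a=cv2.imread("pics/scene9.png")[160:280,220:350];cv2.imwrite("pics/s9z.png",cv2.resize(a,None,fx=5,fy=5,interpolation=cv2.INTER_CUBIC))
L=[]
for k in range(3): cam("top");L.append(ctrl.read_state()["ft_force"]);
print(np.round(L,1))
E
```

```text
w8 col 254 [159, 160, 160, 161, 160, 160, 158, 158, 156, 154, 156, 156, 155, 156, 156, 156, 156, 156, 158, 156, 156, 157, 156, 156, 156, 155, 155, 151, 131, 116, 142, 163, 162, 160, 162, 160, 160, 160, 160, 160, 160, 160, 160, 160, 161, 160, 159, 160, 160, 160, 160, 160, 160, 160, 159, 160, 160, 160, 159, 160, 158, 159, 159, 158, 159, 157, 158, 158, 159, 162, 144, 58, 39, 43, 44, 43, 43, 44, 43, 47, 66, 79, 78, 77, 77, 77, 77, 77, 76, 77, 76, 78, 76, 76, 78, 71, 35, 34, 68, 65, 77, 107, 117, 98, 47, 85, 89, 114, 135, 136]
170 [578.9 -16.2  45. ]
171 [578.4 -16.2  45. ]
185.5 [571.2 -16.3  45. ]
186.5 [570.7 -16.3  45. ]
w9 col 254 [189, 192, 180, 144, 160, 163, 163, 162, 162, 163, 163, 155, 133, 152, 160, 160, 159, 159, 159, 157, 158, 159, 159, 159, 159, 158, 157, 156, 156, 153, 153, 154, 154, 154, 155, 154, 155, 155, 156, 156, 155, 155, 153, 155, 154, 154, 154, 146, 117, 129, 162, 161, 159, 159, 159, 159, 160, 159, 158, 159, 159, 160, 159, 159, 159, 160, 160, 158, 159, 161, 144, 58, 41, 43, 43, 43, 43, 44, 43, 42, 54, 79, 77, 76, 77, 76, 76, 76, 77, 77, 77, 76, 76, 76, 76, 76, 64, 25, 56, 65, 77, 107, 117, 100, 40, 71, 89, 112, 131, 134]
170 [587.4 -16.1  45. ]
171 [586.9 -16.1  45. ]
185.5 [579.7 -16.2  45. ]
186.5 [579.2 -16.2  45. ]
[[-10.3   0.1   3.7]
 [-11.4   0.6   3.6]
 [-11.2   0.2   3.6]]
```

View pics/s9z.png

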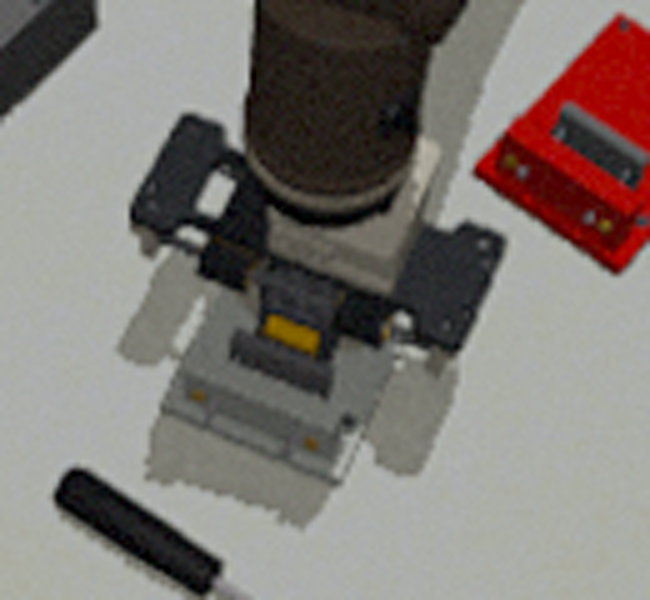

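The plate is about 9 mm in: its front edge is at x 579 against 570 free, and the gap to the backing block is 23 mm. That gives a spring force of about 10 N, which agrees with the wrist reading. I'll push slightly more towards half-way.

```bash
python3 -m pendant '[[[0.05,0,0,0,40],[0.09,0,0,0,40],[0.09,0,0,0,40],[0.09,0,0,0,40],[0.09,0,0,0,40],[0.09,0,0,0,40],[0.09,0,0,0,40]]]' 50
python3 - <<'E'
from h import *
c,K,P=cam("wrist");cv2.imwrite("pics/w10.png",c[:,:,::-1])
g=cv2.cvtColor(c,cv2.COLOR_RGB2GRAY);print(g[130:145,254].tolist(),g[182:190,254].tolist())
print(onz(K,P,(254,186),45).round(1))
for r in range(130,150):
    if g[r,254]<135:print(r,onz(K,P,(254,r),52).round(1))
L=[]
for k in range(4): cam("top");s=ctrl.read_state();L.append([*s["ft_force"],*s["tool_pos"],*s["tool_rot"]])
print(np.round(L,3))
c,K,P=cam("scene");cv2.imwrite("pics/scene10.png",c[:,:,::-1])
E
```

```text
time: 15.22
tool_pos: [548.1, -16.4, 20.4]
tool_rot: [3.138, 0.012, 0.013]
ft_force: [-13.9, 1.0, 7.8]
grip_width: 45.7
[154, 154, 155, 155, 154, 154, 154, 154, 153, 153, 154, 146, 117, 128, 162] [77, 76, 75, 78, 64, 25, 57, 65]
[581.2 -16.2  45. ]
142 [603.1 -15.8  52. ]
143 [602.6 -15.8  52. ]
[[-1.32010e+01  7.05000e-01  8.31300e+00  5.48126e+02 -1.63570e+01
   2.03740e+01  3.13800e+00  1.20000e-02  1.30000e-02]
 [-1.43910e+01  5.00000e-03  7.29500e+00  5.48146e+02 -1.63790e+01
   2.03810e+01  3.13800e+00  1.20000e-02  1.30000e-02]
 [-1.41820e+01  1.23000e-01  7.28500e+00  5.48112e+02 -1.63740e+01
   2.03920e+01  3.13800e+00  1.20000e-02  1.30000e-02]
 [-1.43510e+01  1.46300e+00  8.33300e+00  5.48128e+02 -1.63810e+01
   2.03770e+01  3.13800e+00  1.20000e-02  1.30000e-02]]
```

View pics/w10.png

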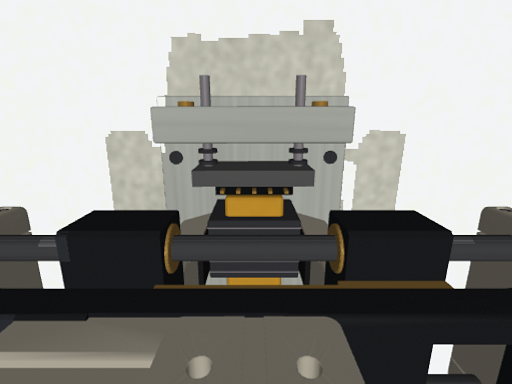

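View pics/scene10.png

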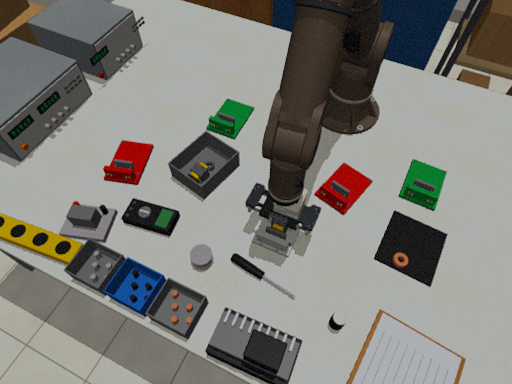

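The plate is 10.4–10.9 mm in by the two image measures, steady and centred, and nothing else has moved. Both values sit near the middle of the band, so I'll hand in.

```bash
python3 - <<'E'
from h import *
ctrl.job_done();s=ctrl.read_state();print(s["time"],s["tool_pos"],s["ft_force"],s["grip_width"])
E
```

```text
the job is handed in; nothing more can be done
the job is handed in; nothing more can be done
```

The failed transformer is in the reject box, let go. The good one stands on the fixture's bed, still gripped (50 N), and is holding the contact plate about half-way in. I handed the job in at about 15.5 s, and no verdict was reported.

My last checks, made just before handing in:
- **Plate travel:** about 10.4–10.9 mm from the wrist picture, measured two ways. That gives a spring force of about 11 N, with the plate well short of its back stop.
- **Wrist force:** it read about 14 N along the push. That is some 3 N more than the spring force. I put the difference down to friction on the bed, since the bed was pushing up with about 8 N, but I did not check this separately.
- **Position and squareness:** the strip was centred on the plate within about 1 mm. The tool's turn matched the plate's to about 0.001 rad, and its tilt was about 0.012 rad. The arm was not moving.
- **Other things on the bench:** the failed one lay in the box, and by eye in the last scene picture everything else was where it started. I did not measure those distances.
- **Height check:** the two-view heights mostly agreed with the text to 1–3 mm. The plate's and box's edges were 4–9 mm off, so I used the text's heights for those.

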